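Draw the chef's knife and poise it over the lemon

ROBOT

A 6-joint arm with a two-finger parallel gripper is mounted at the origin on a cart in front of the work surface, level with it; the furniture and walls round the work are solid. World frame = base frame: x ahead of the robot, y to its left, z up, the work surface at z = 0. Lengths are in mm, angles in rad, forces in N, time in s.
With the tool pointing down it reaches from about 300 to 825 mm from the base axis. Payload 5.4 kg.
Tool frame: the origin (TCP) lies on the centre line of the jaws, within the pads' length; the fingertips stand 11 mm ahead of it and the grasp point (between the pads) lies 8 mm behind it; z points along the fingers, y is the line along which they close (so a half turn about z gives the same grasp; the last joint's range is limited). The gripper opens to 92 mm and grips with 3 to 60 N. Pads are 20 mm wide; open, the fingers measure 128 mm over their backs; the gripper's body (75 mm by 189 mm) begins 69 mm behind the grasp point.
Start: joints at [-1.464, 0.158, 1.597, -0, 1.386, -0.21], TCP at [179.104, -546.377, 225.601] pointing down, gripper open.
Joint ranges: [-2.91, 2.91], [-0.94, 2.29], [0.18, 2.7], [-1.29, 4.43], [0.17, 2.64], [-3, 3]. Speed limits (rad/s): [2.57, 2.57, 3.14, 3.14, 3.14, 3.14].

INTERFACE

Orientations are given as a unit quaternion [x, y, z, w].
In Python, from workcell import ctrl gives the robot as it stands. The module is installed in compiled form; this text tells all that it offers.
- The arm moves only by the tool step_arm, never from a script. Its arguments are lists of equal length, an entry for each row: "linear": the shift along the tool's x, y, z in m, a list of three; "spin": the turn about the tool's z in rad. A call has 1 to 10 rows; each row shifts and turns the commanded pose from where the row before left it, along the tool's axes as they then stand; what a row does not reach is not made up. A row lasts 1/12 s, in which the tool goes at most 41.7 mm and 7.16 degrees, less where a joint would pass 70% of its speed; a pose out of reach is approached as far as the arm can. A call with a gripper value outside its range is refused whole. "claw" is the opening, from -1 (shut) to 1 (fully open), set as the call begins (left out, the last holds). The fingers move at their own pace and stop on an object; the grip force is fixed at half the most. Time passes only in rows, so rows that do not move let the fingers close. It gives the time, the measured TCP pose, the force, the opening and the grip force at its end, in the units of the state.
- ctrl.observe(): the state, without advancing time (a new reading comes with each control period).
- ctrl.grab_frame(name): name is "scene" or "top"; returns the picture (400x640x3 uint8, red, green, blue); there is no depth.
- ctrl.get_calibration(name): a dict with "K" (3x3 intrinsics, pixels), "k1" (the pictures are not rectified: a ray, as slopes to the right and down, at radius r is drawn at 1 + k1 r^2 times it, then the intrinsics apply), "position" and "rotation" of the camera in the world. Camera axes: x right, y down, z forward; pixel columns grow to the right and rows downward; lengths in mm; the calibration is good to about 2 mm. A picture is of the moment at which its call begins. get_calibration takes no time and is no camera call.
- ctrl.job_done(): hands the job in; it is judged then, once.
The state is a dict: "time_s": time; "q": joint angles; "joint_velocities": joint speeds; "joint_torque": joint torques, N m; "eef_pos": TCP position; "tool_rot": TCP orientation; "wrist_force": force on the tool from outside, world axes, zero at the start; "torque": the same for the moment, N m; "gripper_width": finger opening in mm; "gripper_force": force on a finger pad.
Only numpy, scipy, OpenCV 4.12 (cv2) and the standard library are available. Lean on these libraries where they do the work, as an engineer would, in place of code of your own. Each camera call takes 0.05 s, during which the arm holds its last target. There are 200 camera calls.

TASK

Get the chef's knife ready to slice the lemon: draw it (the knife with the biggest handle) out of the knife block and turn it so that the blade is level, edge down. Hold it poised over the lemon on the chopping board, the middle of the blade a few centimetres above the middle of the lemon and square across the lemon's long axis, and finish while holding it there, still and clear of the lemon and the board. Leave the other two knives in the block, and do not push the lemon, the garlic or the onion about.

Things in the scene. Friction and masses are not known exactly. Their poses are not given: they have to be found in the camera images.
- knife_block: slanted wooden knife block, fixed: 166 wide, 167 high, 160 long, front face 110 high. Origin: on the worktop, under the middle of its front face; x to its back, y left, z up. Above the front its slotted face leans back 45 deg; 3 slots at y = -54, 0, 54 run 45 deg down towards +x; handles stick out up and towards -x. Which knife is in which slot varies
- chef_knife: knife to draw, 0.17 kg, biggest black handle. Origin: heel of the edge, where the blade meets the handle; x along the edge to the tip, y across, z edge to spine (z up = level, edge down). Blade 165 long, 42 deep, 3 thick. Handle x = 0 to -125, axis at z = 29, 26 deep, 20 thick, flat sides. In the block x points 45 deg down; slides out 170 along its own -x, 2 mm play
- chef_knife_grip (a point): point on the axis of the chef's knife's handle, 55 mm behind the heel (knife frame x = -55, z = 29): a place to grip it, fingers closing along the knife's y on the 20 mm thickness; 35 mm or more are free on each side. The balance point lies 63 mm ahead of it
- chef_knife_mid (a point): middle of the chef's knife's cutting edge (knife frame x = 82.5, z = 0 mm)
- utility_knife: middle-sized knife that stays in the block: black handle 92 mm long, 19 deep, 16 thick, axis 15.5 above the edge; blade 125. Origin and axes as for the chef's knife
- paring_knife: small knife that stays in the block: black handle 80 mm long, 17 deep, 15 thick, axis 12.5 above the edge; blade 90. Origin and axes as for the chef's knife
- board: brown wooden chopping board, fixed, 262 (x) by 409 (y) by 19 mm thick, lying on the worktop. Origin: centre of its underside
- lemon: the only lemon, loose on the board: 78 mm along its own x (long axis, level), 55 mm across, 56 mm high, so its top is 75 mm above the worktop. Origin: centre of its underside, on the board
- garlic: garlic bulb on the left part of the board, 50 mm across, 51 mm high; bystander. Origin: centre of its underside
- onion: onion on the worktop, to the right of the knife block, 88 mm across, 94 mm high; bystander. Origin: centre of its underside
There are look-alikes about, which are no part of the job. Leave any purple, red or turquoise look-alike of the lemon alone.

How it is judged (in metres and radians):
On the way:
1. the chef's knife is drawn clear of the block (distance of chef_knife from where it was at the start of the episode above 0.165 m and contact force between chef_knife and knife_block below 0.1 N), for 0.1 s.
At the end, for the whole second after the job is handed in: Chef's knife held by the fingers alone, at rest, level and edge down within 12 degrees, square to the lemon's long axis within 20; middle of its edge within 30 mm (from above) of the lemon's middle, 85 to 175 mm above the worktop; lemon and other knives within 20 mm of their start (horizontal distance between chef_knife_mid and lemon below 0.03 m and height (world z) of chef_knife_mid between 0.085 and 0.175 m and angle between chef_knife's own z axis and vertical below 0.22 rad and angle between the x axis of chef_knife and the x axis of lemon, either way round above 1.22 rad and contact force between the fingers and chef_knife above 1 N and contact force between chef_knife and lemon below 0.05 N and contact force between chef_knife and board below 0.05 N and contact force between chef_knife and knife_block below 0.05 N and linear speed of chef_knife below 0.03 m/s and distance of each of utility_knife, paring_knife, lemon from where it was at the start of the episode below 0.02 m); the arm keeps its last pose, push and grip.
It fails at once if another knife is pulled out of the block (distance of any of utility_knife, paring_knife from where it was at the start of the episode above 0.03 m).
It fails at once if the lemon, the garlic or the onion is pushed away (distance of lemon from where it was at the start of the episode above 0.025 m or distance of any of garlic, onion from where it was at the start of the episode above 0.03 m).
It fails at once if the chef's knife strikes the lemon or the board (contact force between chef_knife and lemon above 2 N or contact force between chef_knife and board above 2 N).
It also fails if it takes over 45 s, if anything falls off the work surface, if the arm or the gripper's body presses on something with over 40 N, if the wrist force passes 120 N, or if a joint passes its speed limit or range.

## Working session

There is one attempt and no reset: what is moved stays moved. The work goes in short steps, Python scripts to look and compute and a tool call to move; the robot and the scene stay as the last step left them, time stands still between calls to the robot, and variables do not carry over. Pictures are saved under pics/ and viewed, at most 10 in all, crops included, and the job is handed in when it is done.

Besides the shell and the picture viewer there is one more tool, called after "Emit:" as name([rows], argument=value, ...), one row to a line, values as JSON. step_arm: Moves the arm, as the interface text tells. Its arguments: {"type":"object","properties":{"linear":{"type":"array","items":{"type":"array","items":{"type":"number"}}},"spin":{"type":"array","items":{"type":"number"}},"claw":{"type":"number"}},"required":["linear","spin"]}

```bash
mkdir -p pics
python3 - <<'E'
from workcell import ctrl
import cv2,numpy as np
np.set_printoptions(precision=4,suppress=True)
for n in("scene","top"):
    f=ctrl.grab_frame(n); cv2.imwrite(f"pics/{n}0.png",f[:,:,::-1]); c=ctrl.get_calibration(n); print(n,c)
s=ctrl.observe(); print({k:s[k] for k in("time_s","q","eef_pos","tool_rot","gripper_width","wrist_force")})
E
```

```text
scene {'K': array([[371.8691,   0.    , 316.7017],
       [  0.    , 371.8691, 197.6866],
       [  0.    ,   0.    ,   1.    ]]), 'k1': -0.0717821696690276, 'position': array([-391.5319,  722.6626,  715.8149]), 'rotation': array([-0.3607,  0.7637, -0.4879,  0.2204])}
top {'K': array([[454.6733,   0.    , 319.4837],
       [  0.    , 454.6733, 202.0855],
       [  0.    ,   0.    ,   1.    ]]), 'k1': -0.015600478773824183, 'position': array([ 388.2704,  -61.5514, 1394.569 ]), 'rotation': array([-0.6979,  0.7144, -0.0405,  0.0293])}
{'time_s': 0.1, 'q': array([-1.4641,  0.159 ,  1.5981,  0.    ,  1.3862, -0.2101]), 'eef_pos': array([ 179.0481, -545.8477,  224.732 ]), 'tool_rot': array([ 0.9875,  0.1577,  0.0001, -0.0008]), 'gripper_width': 91.95467206406077, 'wrist_force': array([-0.0459, -1.0478, -0.0833])}
```

View pics/scene0.png

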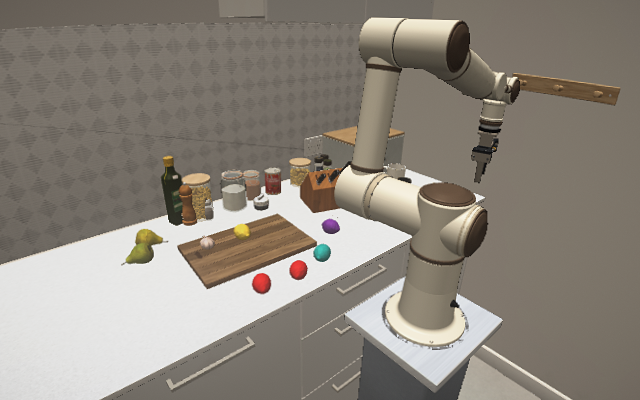

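View pics/top0.png

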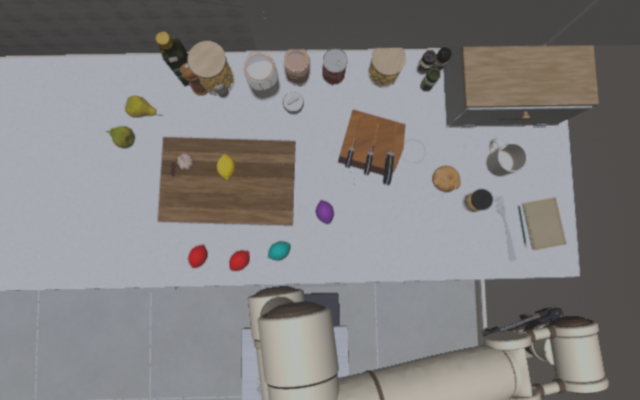

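The top view shows the lemon at about (226,167), the block at (373,142) and three handles at (349,157), (369,163) and (389,168). The right one looks biggest. I'll zoom in to measure.

```bash
cat > h.py <<'E'
import cv2,numpy as np
from scipy.spatial.transform import Rotation as R
from workcell import ctrl
np.set_printoptions(precision=4,suppress=True)
def ray(n,p):
    c=ctrl.get_calibration(n);K=c["K"];D=np.array([c["k1"],0,0,0.])
    u=cv2.undistortPoints(np.array(p,float).reshape(-1,1,2),K,D).reshape(-1,2)
    return c["position"],R.from_quat(c["rotation"]).apply(np.c_[u,np.ones(len(u))])
def plane(n,p,z):
    o,d=ray(n,p); return o+d*((z-o[2])/d[:,2])[:,None]
def proj(n,X):
    c=ctrl.get_calibration(n);Rm=R.from_quat(c["rotation"]).inv()
    return cv2.projectPoints(np.array(X,float).reshape(-1,3),Rm.as_rotvec(),-Rm.apply(c["position"]),c["K"],np.array([c["k1"],0,0,0.]))[0].reshape(-1,2)
E
python3 - <<'E'
from h import *
t=cv2.imread("pics/top0.png"); s=cv2.imread("pics/scene0.png")
h=cv2.cvtColor(t,cv2.COLOR_BGR2HSV)
a=np.vstack([cv2.resize(t[105:195,330:420],(540,540),interpolation=cv2.INTER_CUBIC)])
b=cv2.resize(s[155:225,290,None].repeat(1,1) if 0 else s[160:220,290:350],(250,250),interpolation=cv2.INTER_CUBIC)
b=cv2.copyMakeBorder(b,0,290,0,0,0)
cv2.imwrite("pics/z.png",np.hstack([a,b]))
# lemon
m=((h[:,:,0]>20)&(h[:,:,0]<35)&(h[:,:,1]>170)&(h[:,:,2]>110)).astype(np.uint8)
m[:140]=0;m[190:]=0;m[:,:200]=0;m[:,250:]=0
c=max(cv2.findContours(m,0,2)[0],key=cv2.contourArea); mo=cv2.moments(m,True)
ct=(mo['m10']/mo['m00'],mo['m01']/mo['m00']); r=cv2.minAreaRect(c); print("lemon",ct,r,plane("top",[ct],45))
ys,xs=np.nonzero(m); P=plane("top",np.c_[xs,ys],47)[:,:2]; w,v=np.linalg.eigh(np.cov(P.T)); print("long axis",v[:,1],np.ptp((P-P.mean(0))@v,axis=0))
# board
bm=((h[:,:,0]>5)&(h[:,:,0]<22)&(h[:,:,1]>60)&(h[:,:,2]<170)).astype(np.uint8)
bm[:130]=0;bm[230:]=0;bm[:,:150]=0;bm[:,305:]=0
c=max(cv2.findContours(bm,0,2)[0],key=cv2.contourArea); bx=cv2.boxPoints(cv2.minAreaRect(c)); print("board",plane("top",bx,19))
# block dark handles
d=((t.max(2)<55)).astype(np.uint8); d[:140]=0;d[190:]=0;d[:,:338]=0;d[:,402:]=0
for c in cv2.findContours(d,0,2)[0]:
    if cv2.contourArea(c)>8: print("handle",cv2.contourArea(c),cv2.boxPoints(cv2.minAreaRect(c)).round(1).tolist())
E
```

```text
lemon (227.29473684210527, 166.81052631578947) ((226.69940185546875, 166.95375061035156), (12.012518882751465, 22.048294067382812), 8.746162414550781) [[634.274 189.503  45.   ]]
long axis [-0.9986  0.0533] [37.9373 66.8524]
board [[479.7198 402.154   19.    ]
 [735.1926 397.65    19.    ]
 [714.2867 -11.3413  19.    ]
 [458.8039   0.6663  19.    ]]
handle 43.5 [[381.29998779296875, 180.5], [386.29998779296875, 155.6999969482422], [390.1000061035156, 156.39999389648438], [385.20001220703125, 181.1999969482422]]
```

View pics/z.png

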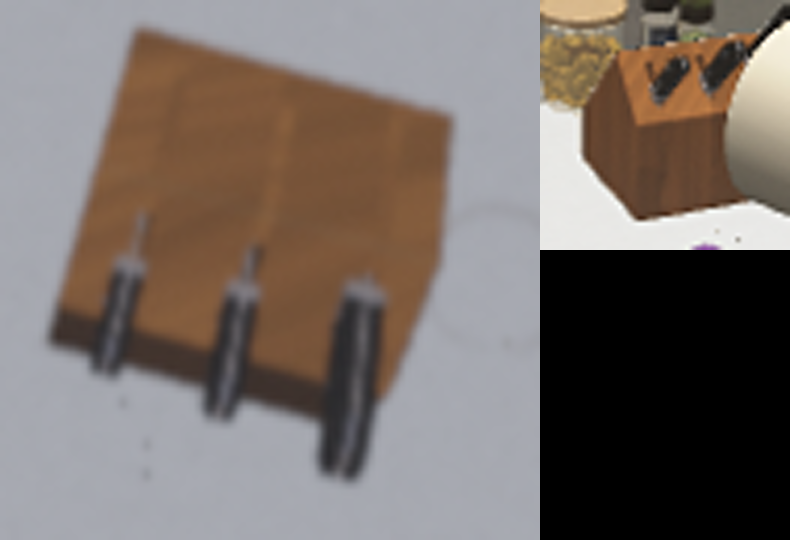

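The zoom confirms the rightmost knife has the biggest handle, from its bolster at about px (390.8,153.3) to its butt at (386.7,183.3). The block's back-top corners are at (352.8,109.7) and (405.5,124.5). The tool only yaws, so I'll level the knife afterwards by pressing it on the worktop. Next I'll solve for the block and handle poses.

Run:
```python
from h import *
from scipy.optimize import least_squares
px=lambda x,y:(330+(x+.5)/6-.5,105+(y+.5)/6-.5)
# block corners (block frame) and pixels in the top view
B=np.array([[160,83,167],[160,-83,167],[57,-83,167],[0,-83,110],[0,83,110],[0,83,0]],float)
P=np.array([px(137,28),px(453,117),px(440,262),px(385,397),px(60,306),px(48,345)])
S=np.array([(290+(x-540)*.24,160+y*.24) for x,y in[(638,219),(637,125),(618,53),(583,157)]])
SB=np.array([[0,83,0],[0,83,110],[57,83,167],[160,83,0]],float)
T=lambda p,X:R.from_euler('z',p[2]).apply(X)+[p[0],p[1],0]
f=lambda p:np.r_[(proj("top",T(p,B))-P).ravel(),(proj("scene",T(p,SB))-S).ravel()]
r=least_squares(f,[500,-200,-.2],loss='soft_l1',x_scale=[100,100,.1]);p=r.x
print("block",p); print(f(p).reshape(-1,2))
print("back edge by ray",plane("top",P[:2],167),np.diff(plane("top",P[:2],167),axis=0))
c=.5**.5
hp=np.array([px(365,283),px(340,476)])
g=lambda a:(proj("top",T(p,np.array([[a[0],a[1],a[2]],[a[0]-125*c,a[1],a[2]+125*c]])))-hp).ravel()
q=least_squares(g,[20,-54,150]); print("handle heel axis, block frame",q.x,g(q.x))
gp=q.x+55*c*np.array([-1,0,1]); print("grip",T(p,gp))
```

```text
block [ 621.6357 -220.8472   -0.2843]
[[  1.8223 -11.2856]
 [  6.9118 -10.8671]
 [  0.2642   0.1317]
 [  0.7675   0.7987]
 [ -1.0356   1.1146]
 [ -1.0248   1.6172]
 [ -0.531    2.5053]
 [  0.0119   0.606 ]
 [ -0.8337  -0.3591]
 [ -1.4618   1.777 ]]
back edge by ray [[ 766.3514 -179.9519  167.    ]
 [ 721.4185 -324.7512  167.    ]] [[ -44.9328 -144.7992    0.    ]]
handle heel axis, block frame [-18.3394 -24.4292 393.8403] [-0.5231 -0.0513  0.4734  0.0466]
grip [ 559.8509 -228.2452  432.7312]
```

The back face slopes down from the ridge to a back edge about 64 mm high (the back edge's length, 152 mm at a plane of z=167, confirms it). I'll fix the model and solve again, with the slot at y=-54 as a known.

Run:
```python
from h import *
from scipy.optimize import least_squares
px=lambda x,y:(330+(x+.5)/6-.5,105+(y+.5)/6-.5)
B=np.array([[160,83,64],[160,-83,64],[57,-83,167],[0,-83,110],[0,83,110],[0,83,0]],float)
P=np.array([px(137,28),px(453,117),px(440,262),px(385,397),px(60,306),px(48,345)])
S=np.array([(290+(x-540)*.24,160+y*.24) for x,y in[(638,219),(637,125),(618,53),(583,157)]])
SB=np.array([[0,83,0],[0,83,110],[57,83,167],[160,83,0]],float)
T=lambda p,X:R.from_euler('z',p[2]).apply(X)+[p[0],p[1],0]
f=lambda p:np.r_[(proj("top",T(p,B))-P).ravel(),(proj("scene",T(p,SB))-S).ravel()]
r=least_squares(f,[600,-200,-.2],loss='soft_l1',x_scale=[100,100,.1]);p=r.x
print("block",p); print(f(p).reshape(-1,2))
print("back edge by ray",np.diff(plane("top",P[:2],64),axis=0),np.arctan2(*[1,1]))
c=.5**.5
hp=np.array([px(365,283),px(340,476)])
ax=lambda s,y:np.array([[28.5+s*c-g*c,y,138.5+s*c+g*c] for g in(3,128)])
g=lambda a:(proj("top",T(p,ax(a[0],a[1])))-hp).ravel()
q=least_squares(g,[0,-54]); print("face offset,y",q.x,g(q.x))
h=ax(*q.x)[0]; gp=h+55*c*np.array([-1,0,1]); print("heel",T(p,h),"grip",T(p,gp))
print("fwd",R.from_euler('z',p[2]).apply([1,0,0]))
print("onion,purple",plane("top",[[446,178],[325,212],[185,161]],40))
```

```text
block [ 623.0946 -222.0733   -0.3033]
[[ 0.2256 -0.8158]
 [ 0.7167 -0.545 ]
 [ 0.9224  0.2487]
 [ 1.0354  0.8106]
 [-0.4795  0.0842]
 [-0.5111  0.6647]
 [-0.6742  2.1205]
 [-0.1364  0.2588]
 [-0.7204 -0.6987]
 [-0.9306  1.3446]]
back edge by ray [[ -48.7029 -156.9487    0.    ]] 0.7853981633974483
face offset,y [  9.4826 -52.9754] [-0.5226  3.4006  0.5218 -3.2713]
heel [ 638.8474 -282.5117  147.3265] grip [ 601.7314 -270.8968  186.2174]
fwd [ 0.9544 -0.2987  0.    ]
onion,purple [[ 586.7507 -469.0707   40.    ]
 [ 492.0664 -100.2641   40.    ]
 [ 655.7353  317.5946   40.    ]]
```

Emit:
step_arm([
  [0,0,-0.015],
  [0,0,-0.015],
  [0,0,-0.015],
  [0,0,-0.015],
  [0,0,-0.015],
], spin=[0.124,0.124,0.124,0.124,0.124], claw=-0.04)

```text
time_s: 0.52
eef_pos: [179.1, -546.0, 300.7]
tool_rot: [0.988, -0.154, -0.0, -0.001]
wrist_force: [-0.2, 0.4, 0.2]
gripper_width: 60.4
gripper_force: 0.0
```

Emit:
step_arm([
  [0.024,-0.029,0],
  [0.024,-0.029,0],
  [0.024,-0.029,0],
  [0.024,-0.029,0],
  [0.024,-0.029,0],
  [0.024,-0.029,0],
  [0.024,-0.029,0],
  [0.024,-0.029,0],
  [0.024,-0.029,0],
  [0.02,-0.025,0],
], spin=[0,0,0,0,0,0,0,0,0,0])

```text
time_s: 1.35
eef_pos: [491.4, -341.9, 300.1]
tool_rot: [0.989, -0.151, -0.0, -0.0]
wrist_force: [0.7, -0.4, -0.2]
gripper_width: 44.1
gripper_force: 0.0
```

Emit:
step_arm([
  [0.02,-0.025,0],
  [0.02,-0.025,0],
  [0.015,-0.02,0],
  [0,0,0],
], spin=[0,0,0,0])

```text
time_s: 1.68
eef_pos: [565.9, -290.0, 299.5]
tool_rot: [0.989, -0.149, -0.0, -0.001]
wrist_force: [-0.9, -0.7, 0.2]
gripper_width: 44.1
gripper_force: 0.0
```

Emit:
step_arm([
  [0.015,-0.015,0],
  [0.014,-0.014,0],
  [0,0,0],
], spin=[0,0,0])

```text
time_s: 1.93
eef_pos: [600.8, -273.1, 299.7]
tool_rot: [0.989, -0.15, -0.0, -0.001]
wrist_force: [0.1, 1.5, -0.0]
gripper_width: 44.1
gripper_force: 0.0
```

Run:
```python
from h import *
t=ctrl.grab_frame("top")[:,:,::-1];s=ctrl.grab_frame("scene")[:,:,::-1]
a=cv2.resize(t[100:200,320:420],(400,400),interpolation=cv2.INTER_CUBIC)
b=cv2.resize(s[110:220,285:395],(400,400),interpolation=cv2.INTER_CUBIC)
cv2.imwrite("pics/hov.png",np.hstack([a,b])); o=ctrl.observe();print(o["eef_pos"],o["q"],o["wrist_force"])
```

```text
[ 598.9314 -274.7315  299.9404] [-0.6127  0.3425  1.2333 -0.0007  1.5671  1.2609] [-0.5324  0.2422  0.615 ]
```

View pics/hov.png

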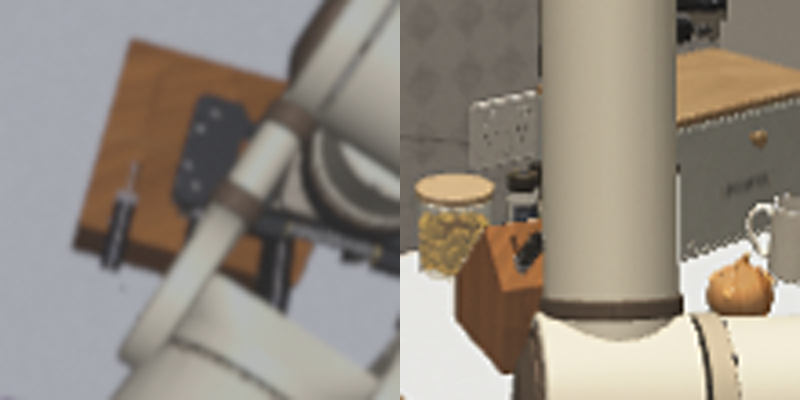

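The hover picture shows the gripper above the right-hand handle, whose butt is at crop (275,300). The arm blocks the scene camera's view of it. Next I descend.

Emit:
step_arm([
  [0.001,-0.002,0.015],
  [0,0,0.015],
  [0,0,0.015],
  [0,0,0.015],
  [0,0,0.01],
  [0,0,0],
], spin=[0,0,0,0,0,0])

```text
time_s: 2.53
eef_pos: [598.9, -272.9, 227.6]
tool_rot: [0.988, -0.152, -0.002, -0.001]
wrist_force: [-0.4, -0.2, -0.4]
gripper_width: 44.0
gripper_force: 0.0
```

Emit:
step_arm([
  [0,0,0.01],
  [0,0,0.01],
  [0,0,0.01],
  [0,0,0.01],
  [0,0,0.01],
  [0,0,0.002],
  [0,0,0],
], spin=[0,0,0,0,0,0,0])

```text
time_s: 3.12
eef_pos: [600.4, -272.4, 177.1]
tool_rot: [0.989, -0.151, -0.001, -0.001]
wrist_force: [1.2, -0.4, -0.1]
gripper_width: 44.2
gripper_force: 0.0
```

Emit:
step_arm([
  [0,0,0],
  [0,0,0],
  [0,0,0],
], spin=[0,0,0])

```text
time_s: 3.37
eef_pos: [601.4, -273.1, 179.5]
tool_rot: [0.989, -0.151, 0.001, 0.0]
wrist_force: [-0.7, -0.2, -0.5]
gripper_width: 44.3
gripper_force: 0.0
```

Emit:
step_arm([
  [0,0,0],
  [0,0,0],
  [0,0,0],
  [0,0,0],
  [0,0,0],
  [0,0,0],
  [0,0,0],
  [0,0,0],
], spin=[0,0,0,0,0,0,0,0], claw=-1)

```text
time_s: 4.03
eef_pos: [601.2, -272.4, 178.7]
tool_rot: [0.989, -0.151, 0.0, -0.0]
wrist_force: [1.4, 2.8, 1.1]
gripper_width: 19.0
gripper_force: 30.0
```

Run:
```python
from h import *
o=ctrl.observe();print(o["eef_pos"],o["wrist_force"],o["torque"],o["gripper_width"],o["gripper_force"])
```

```text
[ 601.1888 -272.3863  178.6579] [1.4214 2.795  1.1488] [ 0.6591 -0.1763  0.199 ] 18.979261129234462 29.99720606370829
```

Emit:
step_arm([
  [-0.004,0,-0.004],
  [-0.006,0,-0.006],
  [-0.006,0,-0.006],
  [-0.006,0,-0.006],
  [0,0,0],
], spin=[0,0,0,0,0])

```text
time_s: 4.45
eef_pos: [579.1, -265.8, 202.1]
tool_rot: [0.989, -0.151, -0.0, -0.0]
wrist_force: [-1.2, 3.9, -0.1]
gripper_width: 19.7
gripper_force: 30.0
```

Emit:
step_arm([
  [-0.007,0,-0.007],
  [-0.007,0,-0.007],
  [-0.007,0,-0.007],
  [-0.007,0,-0.007],
  [-0.007,0,-0.007],
  [0,0,0],
], spin=[0,0,0,0,0,0])

```text
time_s: 4.95
eef_pos: [545.6, -255.7, 237.7]
tool_rot: [0.989, -0.151, 0.0, 0.0]
wrist_force: [-1.1, 3.5, -0.7]
gripper_width: 19.1
gripper_force: 30.0
```

Emit:
step_arm([
  [-0.007,0,-0.007],
  [-0.007,0,-0.007],
  [-0.007,0,-0.007],
  [-0.007,0,-0.007],
  [-0.007,0,-0.007],
  [-0.007,0,-0.007],
  [-0.007,0,-0.007],
  [-0.007,0,-0.007],
  [-0.007,0,-0.007],
  [0,0,0],
], spin=[0,0,0,0,0,0,0,0,0,0])

```text
time_s: 5.78
eef_pos: [485.9, -237.8, 301.0]
tool_rot: [0.988, -0.152, 0.001, 0.001]
wrist_force: [0.5, -0.2, -2.2]
gripper_width: 19.2
gripper_force: 30.0
```

Emit:
step_arm([
  [-0.01,0,-0.008],
  [-0.01,0,-0.008],
  [-0.01,0,-0.008],
  [-0.01,0,-0.008],
  [0,0,0],
  [0,0,0],
], spin=[0,0,0,0,0,0])

```text
time_s: 6.28
eef_pos: [448.4, -225.6, 331.0]
tool_rot: [0.988, -0.151, 0.001, 0.001]
wrist_force: [0.3, -0.4, -1.3]
gripper_width: 19.1
gripper_force: 30.0
```

Run:
```python
from h import *
s=ctrl.grab_frame("scene")[:,:,::-1];t=ctrl.grab_frame("top")[:,:,::-1]
a=cv2.resize(s[80:230,250:400],(400,400),interpolation=cv2.INTER_CUBIC)
b=cv2.resize(t[100:250,300:450],(400,400),interpolation=cv2.INTER_CUBIC)
cv2.imwrite("pics/drawn.png",np.hstack([a,b]))
o=ctrl.observe();print(o["eef_pos"],o["wrist_force"],o["torque"],o["gripper_width"],o["q"])
```

```text
[ 448.4045 -225.3035  329.9596] [-0.6848  0.4211 -0.9203] [ 0.0896  0.1126 -0.0089] 19.59243566250531 [-0.7067 -0.0835  1.642  -0.0002  1.5837  1.1676]
```

View pics/drawn.png

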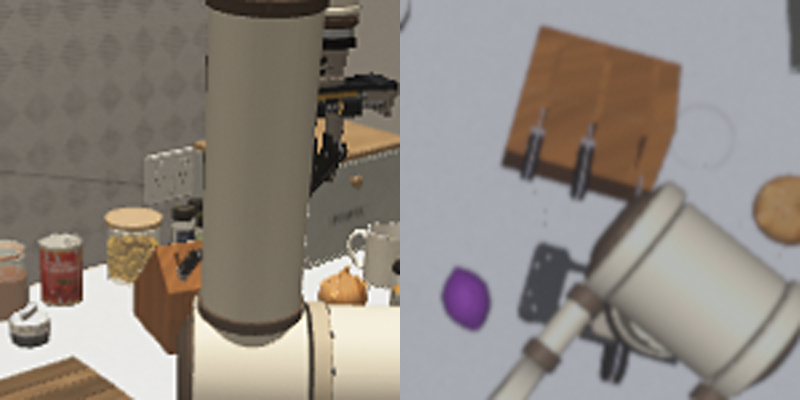

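The knife is fully out: its slot is empty, at crop (640,150), and the other two handles are unmoved at (535,150) and (585,165). Next I move to the free worktop in front of the block and turn the blade towards +y.

Emit:
step_arm([
  [-0.004,0.024,0],
  [-0.004,0.024,0],
  [-0.004,0.024,0],
  [-0.004,0.024,0],
  [-0.004,0.024,0],
], spin=[0,0,0,0,0])

```text
time_s: 6.8
eef_pos: [393.0, -334.7, 329.6]
tool_rot: [0.989, -0.151, -0.001, -0.0]
wrist_force: [0.1, -0.2, -1.7]
gripper_width: 19.1
gripper_force: 30.0
```

Emit:
step_arm([
  [0,0,0],
  [0,0,0],
  [0,0,0],
  [0,0,0],
  [0,0,0],
  [0,0,0],
  [0,0,0],
  [0,0,0],
  [0,0,0],
  [0,0,0],
], spin=[-0.1215,-0.1215,-0.1215,-0.1215,-0.1215,-0.1215,-0.1215,-0.1215,-0.1215,-0.1215])

```text
time_s: 7.63
eef_pos: [393.6, -333.8, 329.6]
tool_rot: [0.897, 0.443, -0.0, -0.001]
wrist_force: [0.5, -0.4, -0.6]
gripper_width: 19.2
gripper_force: 30.0
```

Emit:
step_arm([
  [0,0,0],
  [0,0,0],
  [0,0,0],
  [0,0,0],
  [0,0,0],
  [0,0,0.015],
  [0,0,0.02],
  [0,0,0.02],
  [0,0,0.02],
  [0,0,0],
], spin=[-0.1215,-0.1215,-0.1215,-0.1215,-0.1215,0,0,0,0,0])

```text
time_s: 8.47
eef_pos: [392.0, -331.7, 250.2]
tool_rot: [0.725, 0.689, 0.0, -0.005]
wrist_force: [-0.3, 0.2, -3.1]
gripper_width: 19.2
gripper_force: 30.0
```

Run:
```python
from h import *
s=ctrl.grab_frame("scene")[:,:,::-1];t=ctrl.grab_frame("top")[:,:,::-1]
a=cv2.resize(s[80:280,280:480],(400,400),interpolation=cv2.INTER_CUBIC)
b=cv2.resize(t[150:300,300:450],(400,400),interpolation=cv2.INTER_CUBIC)
cv2.imwrite("pics/turned.png",np.hstack([a,b]))
o=ctrl.observe();print(o["eef_pos"],o["wrist_force"],o["torque"],o["gripper_width"],o["q"])
```

```text
[ 393.2869 -333.4031  254.8272] [-0.1868 -0.3834 -0.3545] [-0.0895 -0.0951  0.0069] 19.176002288149274 [-0.9378 -0.0147  1.7217 -0.0001  1.4368 -0.8864]
```

View pics/turned.png

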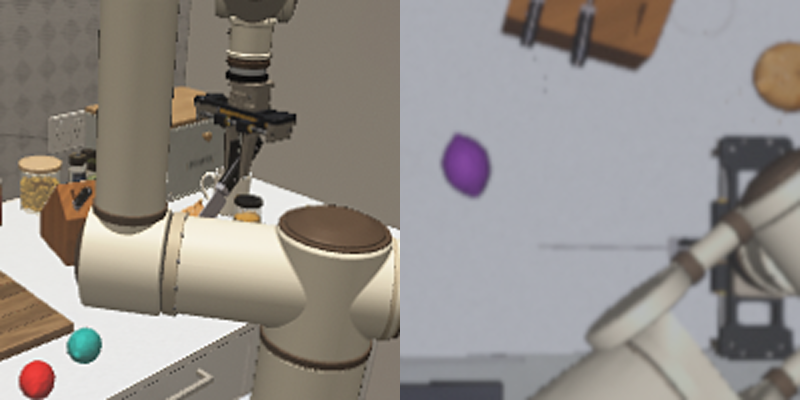

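The top crop shows the blade running straight from about (670,245) to its tip at (540,245), so it points along +y with the purple lemon well clear. Next I lower the tip onto the worktop, watching the force.

Emit:
step_arm([
  [0,0,0.015],
  [0,0,0.015],
  [0,0,0.015],
  [0,0,0.015],
  [0,0,0.01],
  [0,0,0.005],
  [0,0,0],
], spin=[0,0,0,0,0,0,0])

```text
time_s: 9.15
eef_pos: [393.4, -333.6, 180.4]
tool_rot: [0.725, 0.689, 0.0, -0.0]
wrist_force: [-0.9, -0.2, -1.1]
gripper_width: 19.3
gripper_force: 30.0
```

Emit:
step_arm([
  [0,0,0.006],
  [0,0,0.006],
  [0,0,0.006],
  [0,0,0.006],
  [0,0,0.006],
  [0,0,0],
], spin=[0,0,0,0,0,0])

```text
time_s: 9.65
eef_pos: [392.8, -332.8, 148.9]
tool_rot: [0.725, 0.689, 0.0, -0.001]
wrist_force: [0.4, -0.7, -2.7]
gripper_width: 19.2
gripper_force: 30.0
```

Emit:
step_arm([
  [-0.001,0,0.005],
  [-0.001,0,0.005],
  [-0.001,0,0.005],
  [-0.001,0,0.005],
  [0,0,0],
], spin=[0,0,0,0,0])

```text
time_s: 10.07
eef_pos: [393.5, -338.7, 130.8]
tool_rot: [0.725, 0.688, -0.0, 0.001]
wrist_force: [-0.1, -4.0, 2.9]
gripper_width: 19.2
gripper_force: 30.0
```

Emit:
step_arm([
  [-0.001,0,0.005],
  [-0.001,0,0.005],
  [-0.001,0,0.005],
  [-0.001,0,0.005],
  [0,0,0],
], spin=[0,0,0,0,0])

```text
time_s: 10.48
eef_pos: [392.5, -340.9, 109.1]
tool_rot: [0.725, 0.688, 0.0, -0.001]
wrist_force: [0.9, -2.6, 1.3]
gripper_width: 19.2
gripper_force: 30.0
```

Contact came at TCP z of about 140 with only 3–4 N, and the knife is pivoting in the grip. I'll continue.

Emit:
step_arm([
  [-0.001,0,0.006],
  [-0.001,0,0.006],
  [-0.001,0,0.006],
  [-0.001,0,0.006],
  [-0.001,0,0.006],
  [-0.001,0,0.006],
  [-0.001,0,0.006],
  [-0.001,0,0.006],
  [-0.001,0,0.006],
  [0,0,0],
], spin=[0,0,0,0,0,0,0,0,0,0])

```text
time_s: 11.32
eef_pos: [392.0, -350.0, 55.1]
tool_rot: [0.725, 0.689, 0.0, -0.001]
wrist_force: [-0.1, -2.3, 1.9]
gripper_width: 19.6
gripper_force: 30.0
```

Emit:
step_arm([
  [0,0,0.005],
  [0,0,0.005],
  [0,0,0.004],
  [0,0,0.004],
  [0,0,0.003],
  [0,0,0],
], spin=[0,0,0,0,0,0])

```text
time_s: 11.82
eef_pos: [392.3, -350.2, 34.9]
tool_rot: [0.725, 0.689, 0.0, -0.0]
wrist_force: [0.7, -1.8, 3.6]
gripper_width: 19.0
gripper_force: 30.0
```

Emit:
step_arm([
  [0,0,0.003],
  [0,0,0.002],
  [0,0,0.002],
  [0,0,0],
], spin=[0,0,0,0])

```text
time_s: 12.15
eef_pos: [392.5, -350.7, 28.4]
tool_rot: [0.725, 0.689, 0.0, 0.0]
wrist_force: [-0.3, -3.3, 3.2]
gripper_width: 18.9
gripper_force: 30.0
```

Emit:
step_arm([
  [0,0,0.002],
  [0,0,0.002],
  [0,0,0.001],
  [0,0,0],
], spin=[0,0,0,0])

```text
time_s: 12.48
eef_pos: [392.8, -351.8, 24.3]
tool_rot: [0.725, 0.689, -0.001, 0.001]
wrist_force: [-2.0, -3.9, 5.6]
gripper_width: 18.9
gripper_force: 30.0
```

Emit:
step_arm([
  [0,0,0.001],
  [0,0,0.001],
  [0,0,0.001],
  [0,0,0],
], spin=[0,0,0,0])

```text
time_s: 12.82
eef_pos: [393.0, -352.7, 21.8]
tool_rot: [0.725, 0.689, -0.001, 0.002]
wrist_force: [-2.5, -6.4, 7.3]
gripper_width: 19.1
gripper_force: 30.0
```

Emit:
step_arm([
  [0,0,0.001],
  [0,0,0.001],
  [0,0,0],
], spin=[0,0,0])

```text
time_s: 13.07
eef_pos: [393.2, -352.9, 19.9]
tool_rot: [0.725, 0.689, -0.001, 0.002]
wrist_force: [-1.7, -5.3, 6.7]
gripper_width: 19.2
gripper_force: 30.0
```

Nominal level height is reached (grasp point about 28 mm up) and the force is rising. Next I lift and check the pitch.

Emit:
step_arm([
  [0,0,-0.01],
  [0,0,-0.02],
  [0,0,-0.02],
  [0,0,-0.02],
  [0,0,-0.02],
  [0,0,-0.02],
  [0,0,-0.02],
  [0,0,-0.02],
  [0,0,-0.02],
  [0,0,-0.01],
], spin=[0,0,0,0,0,0,0,0,0,0])

```text
time_s: 13.9
eef_pos: [392.7, -350.1, 200.2]
tool_rot: [0.725, 0.689, 0.0, 0.0]
wrist_force: [0.6, 0.2, -1.8]
gripper_width: 19.5
gripper_force: 30.0
```

Emit:
step_arm([
  [0.015,0,0],
  [0.03,0,0],
  [0.035,0,0],
  [0.035,0,0],
  [0.035,0,0],
  [0.035,0,0],
  [0.035,0,0],
  [0.035,0,0],
  [0.03,0,0],
  [0.03,0,0],
], spin=[0,0,0,0,0,0,0,0,0,0])

```text
time_s: 14.73
eef_pos: [407.3, -33.6, 197.3]
tool_rot: [0.725, 0.689, -0.0, -0.002]
wrist_force: [1.0, 0.4, -1.5]
gripper_width: 19.5
gripper_force: 30.0
```

Run:
```python
from h import *
s=ctrl.grab_frame("scene")[:,:,::-1];t=ctrl.grab_frame("top")[:,:,::-1]
a=cv2.resize(s[100:300,180:380],(400,400),interpolation=cv2.INTER_CUBIC)
b=cv2.resize(t[130:280,190:340],(400,400),interpolation=cv2.INTER_CUBIC)
cv2.imwrite("pics/up.png",np.hstack([a,b]))
o=ctrl.observe();print(o["eef_pos"],o["wrist_force"],o["torque"],o["gripper_width"],o["q"])
```

```text
[407.2836 -31.8953 197.1749] [ 0.0387 -0.125  -1.5366] [-0.1126 -0.0775 -0.0415] 19.2794093807894 [-0.3774 -0.2733  2.0667  0.0017  1.3522 -0.3317]
```

View pics/up.png

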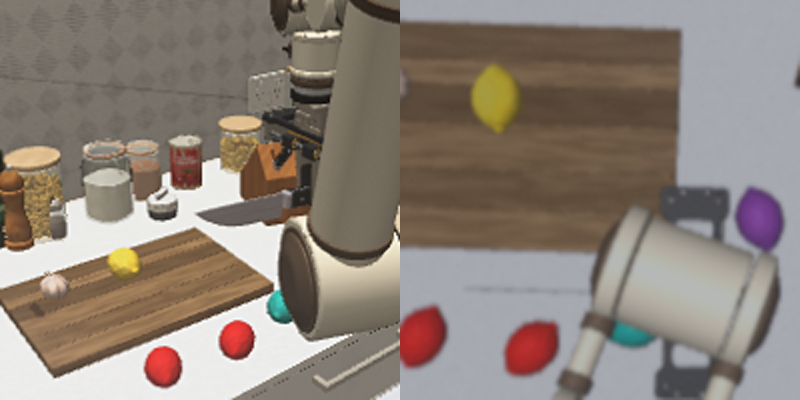

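The blade is near level, with its tip at scene crop (197,213) and top crop (466,288). The lemon is centred at top crop (495,98). I'll triangulate the tip and refine the lemon.

Run:
```python
from h import *
t=cv2.imread("pics/up.png")[:,400:]; h=cv2.cvtColor(t,cv2.COLOR_BGR2HSV)
m=((h[:,:,0]>18)&(h[:,:,0]<38)&(h[:,:,1]>150)).astype(np.uint8); m[:,:60]=0;m[:,135:]=0;m[:50]=0;m[150:]=0
ys,xs=np.nonzero(m); f=lambda x,y:np.c_[190+(np.asarray(x)+.5)*.375-.5,130+(np.asarray(y)+.5)*.375-.5]
P=plane("top",f(xs,ys),47)[:,:2];w,v=np.linalg.eigh(np.cov(P.T));ax=v[:,1]
print("lemon",P.mean(0),(P.max(0)+P.min(0))/2,"axis",ax,"yaw",np.arctan2(ax[1],ax[0]),np.ptp((P-P.mean(0))@v,axis=0))
print("tips axis",np.diff(plane("top",f([491,499][0:2],[64,132])-[150,0],47),axis=0))
o1,d1=ray("top",f([66],[288]));o2,d2=ray("scene",[[278.3,206.3]])
A=np.c_[d1[0],-d2[0]];s=np.linalg.lstsq(A,o2-o1,rcond=None)[0];a=o1+s[0]*d1[0];b=o2+s[1]*d2[0]
print("blade tip",a,b)
```

```text
lemon [635.2325 194.1112] [634.6676 193.9415] axis [-0.9953 -0.0967] yaw -3.0447193673658504 [53.547  74.7912]
tips axis [[-77.5821  -8.7219   0.    ]]
blade tip [418.2759 187.966  232.716 ] [413.9951 182.6944 231.4733]
```

Emit:
step_arm([
  [0,0,0],
  [0,0,0],
  [0.008,0.02,0],
  [0.008,0.03,0],
  [0.01,0.035,0],
  [0.01,0.035,0],
  [0.01,0.035,0],
  [0.01,0.035,0],
  [0.01,0.03,0],
  [0,0.02,0],
], spin=[-0.07,-0.07,0,0,0,0,0,0,0,0])

```text
time_s: 15.67
eef_pos: [643.1, 52.4, 196.6]
tool_rot: [0.675, 0.738, -0.0, -0.001]
wrist_force: [-0.6, -0.9, -0.7]
gripper_width: 19.2
gripper_force: 30.0
```

Emit:
step_arm([
  [0,0.009,0.005],
  [0,0,0.01],
  [0,0,0.01],
  [0,0,0.01],
  [0,0,0.005],
  [0,0,0],
  [0,0,0],
], spin=[0,0,0,0,0,0,0])

```text
time_s: 16.25
eef_pos: [650.2, 51.6, 158.2]
tool_rot: [0.675, 0.738, -0.0, -0.0]
wrist_force: [-0.3, 0.2, -0.4]
gripper_width: 19.3
gripper_force: 30.0
```

Run:
```python
from h import *
s=ctrl.grab_frame("scene")[:,:,::-1];t=ctrl.grab_frame("top")[:,:,::-1]
cv2.imwrite("pics/s5.png",s);cv2.imwrite("pics/t5.png",t)
a=cv2.resize(s[150:250,190:320],(520,400),interpolation=cv2.INTER_CUBIC)
b=cv2.resize(t[130:230,190:260],(280,400),interpolation=cv2.INTER_CUBIC)
cv2.imwrite("pics/fin.png",np.hstack([a,b]))
o=ctrl.observe();print(o["eef_pos"],o["tool_rot"],o["wrist_force"],o["torque"],o["gripper_width"])
```

```text
[651.1359  51.578  159.4467] [0.6752 0.7377 0.0004 0.0005] [ 0.1405  0.1793 -2.0358] [-0.0981 -0.1036 -0.0067] 19.16750901775155
```

View pics/fin.png

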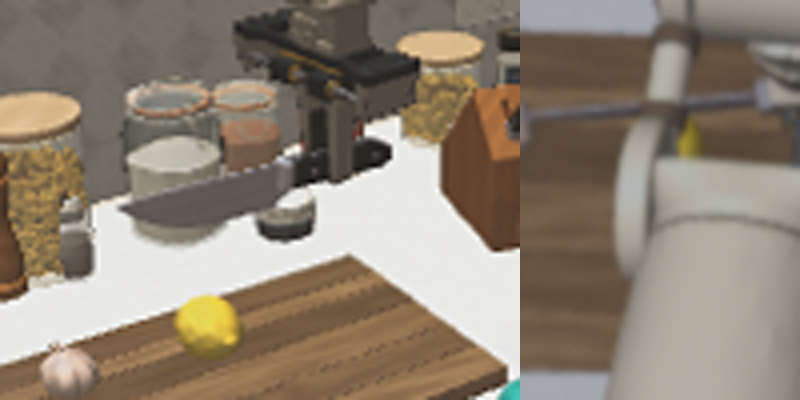

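The whole knife is visible: tip at crop (122,208), spine to the bolster at (278,167), belly at (180,226), edge heel at about (285,193) and handle butt at (390,150). The lemon is below at (208,327). Casting these onto the knife's vertical plane gives the pitch.

Run:
```python
from h import *
o=ctrl.observe();e=o["eef_pos"];e=np.array([650.5,51.6,158.8]);T=R.from_quat(o["tool_rot"]).as_matrix()
x,y=T[:,0],T[:,1]; g=e-8*T[:,2]
n=["tip","spine mid","spine heel","belly180","edge240","edge heel","handle top f","butt top","butt bottom"]
q=np.array([(122,208),(200,187),(278,167),(180,226),(240,212),(285,195),(300,155),(383,140),(385,163)],float)
p=np.c_[190+(q[:,0]+.5)/4-.5,150+(q[:,1]+.5)/4-.5]
c,d=ray("scene",p); X=c+d*(((g-c)@y)/(d@y))[:,None]
for a,b in zip(n,X): print(a,"x",(b-g)@x,"z",b[2]-g[2],b)
```

```text
tip x 211.7341912245993 z 20.580175529389578 [631.7724 262.5103 187.3802]
spine mid x 136.41656128519546 z 15.240550128127609 [638.4279 187.4862 182.0405]
spine heel x 54.90803094883588 z 8.54734124284272 [645.6316 106.2952 175.3473]
belly180 x 159.1242252149647 z -13.770618158789091 [636.461  210.1025 153.0294]
edge240 x 97.91944279539769 z -21.128141701778475 [641.8733 149.136  145.6719]
edge heel x 48.96879949826879 z -20.66090019135703 [646.1937 100.3764 146.1391]
handle top f x 30.323679031094834 z 12.654286249736572 [647.7964  81.8073 179.4543]
butt top x -66.42989468210139 z -1.2811824258279216 [656.3553 -14.5699 165.5188]
butt bottom x -68.28186888711821 z -25.404383482123933 [656.5501 -16.417  141.3956]
```

Run:
```python
from h import *
a=cv2.imread("pics/s5.png").astype(int);b=cv2.imread("pics/scene0.png").astype(int)
D=np.abs(a-b).sum(2); m=(D>40)
e=np.array([650.5,51.6,158.8]);T=R.from_quat(ctrl.observe()["tool_rot"]).as_matrix();x,y=T[:,0],T[:,1];g=e-8*T[:,2]
def kn(p):
    c,d=ray("scene",p); X=c+d*(((g-c)@y)/(d@y))[:,None]; return np.c_[(X-g)@x,X[:,2]-g[2]]
top=[];bot=[]
for u in range(220,290,3):
    r=np.nonzero(m[180:212,u])[0]+180
    if len(r): 
        k=kn([[u,r[0]-.5],[u,r[-1]+.5]]); print(u,r[0],r[-1],len(r),k.round(1).tolist())
```

```text
220 201 202 2 [[211.8, 24.6], [212.5, 17.7]]
223 200 204 5 [[200.5, 24.5], [202.4, 7.0]]
226 200 205 6 [[189.5, 20.9], [191.6, -0.3]]
229 199 206 8 [[177.9, 20.8], [180.8, -7.7]]
232 197 206 10 [[165.9, 24.2], [169.4, -11.7]]
235 196 206 11 [[154.1, 24.1], [157.8, -15.6]]
238 195 206 11 [[142.2, 24.0], [146.1, -19.7]]
241 195 206 11 [[130.4, 20.3], [134.2, -23.8]]
244 194 205 10 [[118.2, 20.2], [121.8, -24.2]]
247 193 204 10 [[105.8, 20.1], [109.3, -24.6]]
250 200 204 5 [[95.5, -9.9], [96.9, -28.8]]
253 192 203 6 [[80.9, 16.1], [84.0, -29.2]]
256 191 202 9 [[68.0, 16.0], [71.0, -29.6]]
259 189 201 11 [[54.8, 19.6], [57.9, -30.1]]
262 188 197 9 [[41.6, 19.4], [43.8, -18.9]]
265 180 196 13 [[26.9, 45.8], [30.4, -19.2]]
268 180 195 16 [[13.6, 42.1], [16.7, -19.6]]
271 180 195 16 [[0.2, 38.3], [3.1, -24.0]]
274 180 196 17 [[-13.4, 34.4], [-10.6, -32.4]]
277 180 194 14 [[-27.2, 30.5], [-25.0, -28.8]]
280 184 191 4 [[-40.7, 10.8], [-39.6, -21.2]]
283 184 191 8 [[-55.0, 6.6], [-54.1, -25.7]]
286 185 191 7 [[-69.5, -1.7], [-68.8, -30.2]]
```

The pitch is about 3–5° nose-up, well within 12°, and the mid-edge is at about (638,189,145). I'll trim slightly, lower a little, settle and check that it's still.

Emit:
step_arm([
  [0.002,-0.001,0.005],
  [0.002,-0.001,0.005],
  [0.002,-0.001,0.005],
  [0,0,0.005],
  [0,0,0],
  [0,0,0],
  [0,0,0],
  [0,0,0],
  [0,0,0],
  [0,0,0],
], spin=[0,0,0,0,0,0,0,0,0,0])

```text
time_s: 17.18
eef_pos: [647.6, 57.4, 138.9]
tool_rot: [0.675, 0.738, 0.0, 0.0]
wrist_force: [0.4, 0.3, -2.3]
gripper_width: 19.2
gripper_force: 30.0
```

Run:
```python
from h import *
s=ctrl.grab_frame("scene")[:,:,::-1];t=ctrl.grab_frame("top")[:,:,::-1]
a=cv2.resize(s[150:250,190:320],(520,400),interpolation=cv2.INTER_CUBIC)
b=cv2.resize(t[130:230,190:260],(280,400),interpolation=cv2.INTER_CUBIC)
cv2.imwrite("pics/fin2.png",np.hstack([a,b]))
o=ctrl.observe();print(o["eef_pos"],o["wrist_force"],o["gripper_force"],o["gripper_width"],abs(o["joint_velocities"]).max())
```

```text
[647.4973  57.3583 138.7494] [ 0.0509 -0.0199 -0.5648] 29.997074715793133 19.332079851191736 0.003015720735916917
```

View pics/fin2.png

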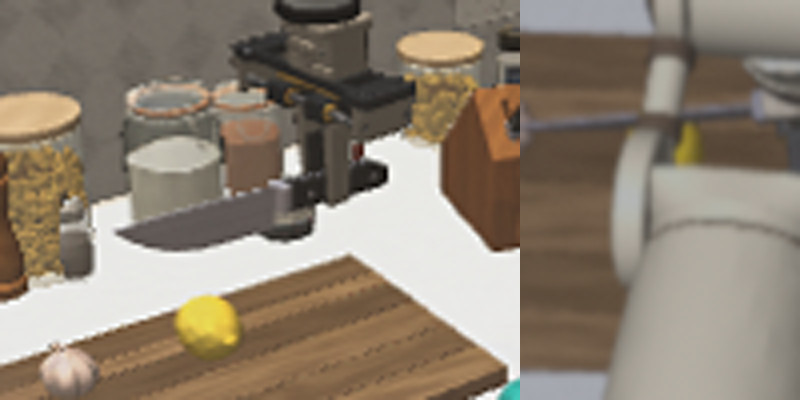

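The knife (tip at crop (118,232)) is held still and level above the lemon at (208,327), and its pitch hasn't changed. Handing in.

```bash
python3 -c "
from workcell import ctrl
print(ctrl.job_done())"
```

```text
the job is handed in; nothing more can be done
None
```

I handed the job in with the chef's knife held still over the lemon at about 17 s: edge down, roughly 3–5° nose-up, mid-edge about 125 mm above the worktop and within about 5 mm of the lemon's middle (camera estimates; the hand-in returned no verdict).

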